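# Index the vial carrier and lock it under the hold-down arm

### The job

Push the vial carrier along its track, without gripping it, until it clicks into the station in front of the head that has the upright hold-down arm, then fold that arm fully down into the slot across the carrier. Push gently, never harder than 25 N, keep the four vials standing in their pockets, and leave everything else on the bench as it is.

Things in the scene. Friction and masses are not known exactly. Their poses are not given: they have to be found in the camera images.
- track: fixed white and aluminium track, 130 wide (its x) x 470 long (its y) x 37 mm tall; origin under its centre on the bench. The channel between its two lips is 83 mm wide, open above, floor 12 mm above the bench; stops 37 mm tall close it 225 mm either side of the centre. Two stations lie 125 mm either side of the centre along y; the carrier starts between them.
- carrier: grey sledge in the track, held down by the lips: 120 mm long (y, along the track), 76 mm wide above the lips, 0.5 kg; origin under its centre, 12 mm above the bench; axes as the track's. Push on its upright end faces, 60 mm from its centre, which rise 44 mm above its underside. The slot across its middle (along x) is 20 mm wide, floor at 30 mm, sides to 44 mm.
- vial0: loose capped glass vial, 22.5 mm wide, 46 mm tall, standing 8 mm deep in the carrier's pocket at x -18, y -40 mm; its top is 82 mm above the carrier's underside; origin under its centre
- vial1: loose capped glass vial, 22.5 mm wide, 46 mm tall, standing 8 mm deep in the carrier's pocket at x -18, y +40 mm; its top is 82 mm above the carrier's underside; origin under its centre
- vial2: loose capped glass vial, 22.5 mm wide, 46 mm tall, standing 8 mm deep in the carrier's pocket at x +18, y -40 mm; its top is 82 mm above the carrier's underside; origin under its centre
- vial3: loose capped glass vial, 22.5 mm wide, 46 mm tall, standing 8 mm deep in the carrier's pocket at x +18, y +40 mm; its top is 82 mm above the carrier's underside; origin under its centre
- clamp_head: fixed white head on the far (+x) side of the track, 76 x 76 mm, rear column 120 mm tall, at one of the two stations (either one). Origin under its centre on the bench; axes as the track's. The track's middle line runs at x = -105 mm in this frame.
- station (a point): point on the track's middle line in front of the clamp head, 12 mm above the bench, where the carrier's origin belongs. Sprung plungers in the track's walls drop into notches in the carrier's sides here; they resist with about 5 N when the carrier's end meets them, 60 mm early, and draw the carrier in over the last 3 mm or so.
- hold_arm (a joint): hinge of the hold-down arm on the clamp head, axis along the head's y: 0 = leaning 0.15 rad back from upright (away from the robot), 0.15 = upright, 1.72 (its stop) = level, pointing to the robot across the carrier. It stays where it is left (0.1 N m). The arm is a steel bar 12 mm wide (y), 8 mm thick.
- clamp_hinge (a point): hinge axis of the hold-down arm, 52 mm above the bench, 35 mm on the robot's side of the head's origin
- clamp_knob (a point): centre of the black grip at the arm's free end: a cylinder 18 mm in diameter, 26 mm long along the head's y, 148 mm from the hinge; it can be pinched by its end faces. With the arm down it is 52 mm above the bench, 78 mm to the robot's side of the track's middle line, with free space under it
- reader: fixed white box of 76 x 76 x 112 mm with a dark window and no arm, at the other station; origin under its centre
- septa_jar: white jar, 60 mm wide, 70 mm tall, beyond the track between the clamp head and the reader; origin under its centre. Leave alone.
- driver: screwdriver lying on the bench, near the robot on its left. Leave alone.
- spanner: spanner lying on the bench, near the robot on its right. Leave alone.
- cap_tray: low white divided tray, 100 x 140 x 35 mm, left of the track; origin under its centre. Leave alone.
- spare_vial: one spare capped vial, 22.5 mm wide, 46 mm tall, standing on the bench between robot and track; origin under its centre. Leave alone.

How it is judged:
By the outcome, as a careful person would: the job done as asked, in the order asked, and still so for the second after the job is handed in, with the robot touching nothing.
It also fails if it takes over 64 s, if anything falls off the work surface, if the arm or the gripper's body presses on something with over 40 N, if the wrist force passes 120 N, or if a joint passes its speed limit or range.

### The arm

A 6-joint arm with a two-finger parallel gripper is mounted at the origin on the work surface. World frame = base frame: x ahead of the robot, y to its left, z up, the work surface at z = 0. Lengths are in m, angles in rad, forces in N, time in s.
With the tool pointing down it reaches from about 0.25 to 0.775 m from the base axis. Payload 8.9 kg.
Tool frame: the origin (TCP) lies between the finger pads; the fingertips stand 22 mm ahead of it and the grasp point (between the pads) lies 3 mm ahead of it (tips_ahead is the z of the fingertips in the tool frame, in m); z points along the fingers, y is the line along which they close (so a half turn about z gives the same grasp; the last joint's range is limited). The gripper opens to 85 mm and grips with 20 to 120 N. Pads are 22 mm wide; open, the fingers measure 114 mm over their backs; the gripper's body (76 mm by 85 mm) begins 54 mm behind the grasp point. The pads swing forward as they close: fully open they stand 13 mm farther back than shut.
Start: joints at [1.209, 0.291, -0.153, 1.127, 0, 1.431], TCP at [0.116, 0.512, 0.253] pointing down, gripper open.
Joint ranges: [-2.52, 2.52], [-0.91, 1.74], [-1.3, 1.37], [-1.96, 2.02], [-1.52, 1.47], [-3.14, 3.14]. Speed limits (rad/s): [2.22, 2.22, 2.79, 3.14, 3.14, 3.14].

### API

Orientations are given as a unit quaternion [x, y, z, w].
In Python, from plant import * gives the robot as it stands. The module is installed in compiled form; this text tells all that it offers.
- The arm moves only by the shell command python3 -m handwheel 'ROWS'. ROWS is JSON, a list of rows, each an object with "offset": the shift along the world's x, y, z in cm, a list of three; "roll": the turn about the world's z in rad; "gripper": the opening in per cent of the stroke, from 0 (shut) to 100 (fully open). A call has 1 to 8 rows; each row is the pose to reach, as a shift and turn from the pose commanded when the call began; what a row does not reach only later rows make up. A row lasts 1/12 s, in which the tool goes at most 41.7 mm and 7.16 degrees, less where a joint would pass 70% of its speed; a pose out of reach is approached as far as the arm can. A call with a gripper value outside its range is refused whole. The fingers move at their own pace and stop on an object; the grip force is fixed at half the most. Time passes only in rows, so rows that repeat a pose let the fingers close. It gives the time, the measured TCP pose, the force, the opening and the grip force at its end, in the units of the state.
- read_state(): the state, without advancing time (a new reading comes with each control period).
- get_image(name): name is "scene" or "top" or "wrist"; returns the picture (400x640x3 uint8, red, green, blue); there is no depth.
- camera_params(name): a dict with "mtx" (3x3 intrinsics, pixels), "R" (3x3) and "t" (3): a world point X has camera coordinates R X + t; the wrist camera has in their place "mount" (4x4, takes a point from camera to tool coordinates, whose origin is the TCP and whose axes are the flange's). Camera axes: x right, y down, z forward; pixel columns grow to the right and rows downward; lengths in m; the calibration is good to about 2 mm. A picture is of the moment at which its call begins: read the wrist's pose just before it. camera_params takes no time and is no camera call.
- sign_off(): hands the job in; it is judged then, once.
The state is a dict: "clock": time; "qpos": joint angles; "qd": joint speeds; "joint_torque": joint torques, N m; "tool_pos": TCP position; "ee_rot": TCP orientation; "ft_force": force on the tool from outside, world axes, zero at the start; "torque": the same for the moment, N m; "opening": finger opening in m; "grasp_force": force on a finger pad.
Only numpy, scipy, OpenCV 4.12 (cv2) and the standard library are available. Lean on these libraries where they do the work, as an engineer would, in place of code of your own. Each camera call takes 0.05 s, during which the arm holds its last target. There are 200 camera calls.

## Working session

There is one attempt and no reset: what is moved stays moved. The work goes in short steps, Python scripts to look and compute and a shell command to move; the robot and the scene stay as the last step left them, time stands still between calls to the robot, and variables do not carry over. Pictures are saved under pics/ and viewed, at most 10 in all, crops included, and the job is handed in when it is done.

```bash
mkdir -p pics; python3 - <<'E'
from plant import *
import cv2
for n in("scene","top"):
    cv2.imwrite(f"pics/{n}0.png",get_image(n)[:,:,::-1]); p=camera_params(n); print(n,p["mtx"].round(1).tolist(),(-p["R"].T@p["t"]).round(3),p["R"].round(3).tolist())
s=read_state();print({k:s[k] for k in("clock","tool_pos","ee_rot","ft_force","opening")})
print(camera_params("wrist"))
E
```

```text
scene [[481.9, 0.0, 314.9], [0.0, 481.9, 203.0], [0.0, 0.0, 1.0]] [ 1.402 -0.709  1.172] [[0.642, 0.766, 0.005], [0.503, -0.416, -0.758], [-0.579, 0.489, -0.653]]
top [[370.6, 0.0, 321.7], [0.0, 370.6, 204.3], [0.0, 0.0, 1.0]] [0.425 0.066 1.14 ] [[0.018, -1.0, 0.014], [-0.997, -0.019, -0.074], [0.074, -0.013, -0.997]]
{'clock': 0.1, 'tool_pos': array([0.11587079, 0.51167154, 0.25280239]), 'ee_rot': array([ 1.11164225e-01,  9.93801872e-01, -5.77530662e-04, -1.47671582e-04]), 'ft_force': array([ 1.42526637, -0.3781793 , -0.05194657]), 'opening': 0.08515479102983561}
{'mtx': array([[329.77310254,   0.        , 317.39249746],
       [  0.        , 329.77310254, 201.85919754],
       [  0.        ,   0.        ,   1.        ]]), 'mount': array([[-1.09755932e-03, -9.64556018e-01, -2.63875888e-01,
         6.58976303e-02],
       [ 9.99999353e-01, -9.79678940e-04, -5.78315018e-04,
         1.16293784e-03],
       [ 2.99303581e-04, -2.63876352e-01,  9.64556469e-01,
        -1.21858548e-01],
       [ 0.00000000e+00,  0.00000000e+00,  0.00000000e+00,
         1.00000000e+00]])}
```

View pics/scene0.png

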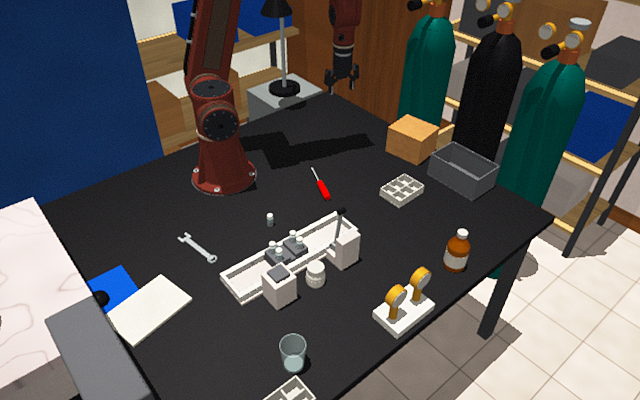

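View pics/top0.png

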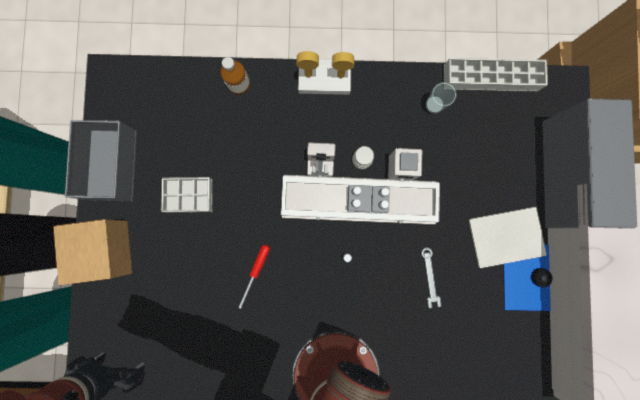

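The top view (image up = +x, left = +y) shows the track over columns 282–438 and rows 177–222. The carrier is at about (368,198), and the clamp head with the arm is at the left (+y) station at (320,158). The reader is at (405,162), the jar at (363,157) and the spare vial at (347,258). So the push goes toward +y, on the carrier's −y end.

```bash
cat > h.py <<'E'
from plant import *
import cv2, numpy as np
def ray(n,uv,z,axis=2):
    p=camera_params(n)
    if n=="wrist":
        from scipy.spatial.transform import Rotation as Ro
        s=read_state(); T=np.eye(4); T[:3,:3]=Ro.from_quat(s["ee_rot"]).as_matrix(); T[:3,3]=s["tool_pos"]
        M=T@p["mount"]; R=M[:3,:3]; c=M[:3,3]
    else: R=p["R"].T; c=-R@p["t"]
    uv=np.atleast_2d(uv).astype(float)
    d=np.c_[uv,np.ones(len(uv))]@np.linalg.inv(p["mtx"]).T@R.T
    return c+d*((z-c[axis])/d[:,axis])[:,None]
E
python3 - <<'E'
from h import *
im=cv2.imread("pics/top0.png"); g=cv2.cvtColor(im,cv2.COLOR_BGR2HSV)
m=(g[:,:,2]>110).astype(np.uint8)*255; m[:174]=0; m[235:]=0; m[:,:270]=0; m[:,:][:,450:]=0
c=max(cv2.findContours(m,cv2.RETR_EXTERNAL,cv2.CHAIN_APPROX_NONE)[0],key=cv2.contourArea)
r=cv2.minAreaRect(c); b=cv2.boxPoints(r); w=ray("top",b,.037); print(b.round(1).tolist()); print(w.round(4).tolist(),w.mean(0))
for i in range(4): d=w[(i+1)%4]-w[i]; print(np.linalg.norm(d).round(4),np.degrees(np.arctan2(d[1],d[0])).round(2))
print(m[199,275:445:1].tolist()[:0], [int(x) for x in g[213,335:400,2]])
print("far vial rows", [int(x) for x in g[198,335:400,2]])
cr=cv2.resize(im[130:235,270:450],None,fx=4.4,fy=4.4,interpolation=cv2.INTER_CUBIC); cv2.imwrite("pics/c1.png",cr)
E
```

```text
[[281.0, 174.0], [439.0, 174.0], [439.0, 223.0], [281.0, 223.0]]
[[0.5957, 0.1754, 0.037], [0.6055, -0.3003, 0.037], [0.4579, -0.2996, 0.037], [0.449, 0.1716, 0.037]] [ 0.52703922 -0.0632328   0.037     ]
0.4759 -88.82
0.1477 179.71
0.4712 91.07
0.1468 1.52
[] [240, 240, 240, 240, 239, 240, 239, 237, 238, 237, 238, 237, 236, 235, 235, 236, 235, 236, 235, 235, 235, 235, 235, 236, 236, 237, 235, 236, 236, 223, 221, 220, 220, 215, 210, 207, 201, 204, 203, 199, 190, 190, 190, 190, 189, 187, 185, 193, 198, 196, 194, 194, 200, 217, 220, 220, 218, 218, 220, 219, 220, 221, 219, 216, 218]
far vial rows [231, 231, 230, 229, 230, 230, 231, 230, 231, 229, 225, 175, 125, 104, 150, 161, 159, 161, 159, 160, 164, 161, 163, 165, 161, 159, 160, 160, 162, 163, 160, 160, 162, 161, 159, 157, 112, 105, 149, 159, 159, 161, 161, 160, 159, 161, 159, 158, 156, 158, 156, 159, 160, 162, 188, 214, 220, 221, 222, 220, 221, 222, 222, 221, 220]
```

View pics/c1.png

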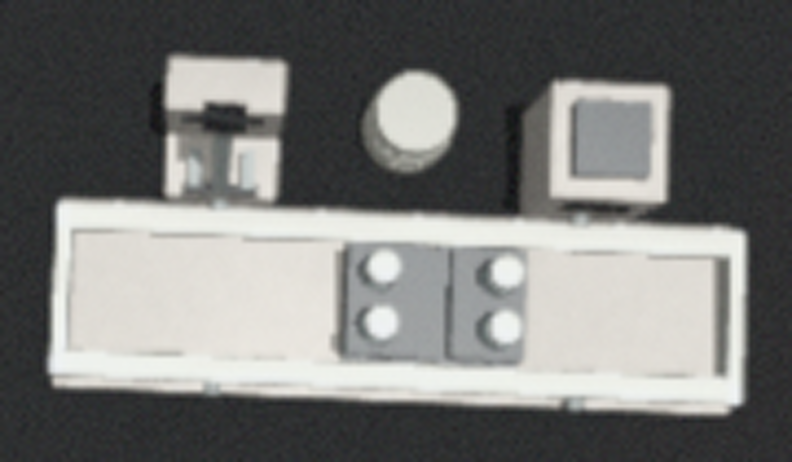

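The crop shows the track's top corners at (58,200), (746,230), (743,405) and (50,373). The carrier's top face spans columns 347–525 and the knob is at (224,116), all in crop pixels (scale 4.4, offset 270,130).

```bash
python3 - <<'E'
from h import *
f=lambda a:np.array(a)/4.4+[270,130]
w=ray("top",f([[58,200],[746,230],[743,405],[50,373]]),.037); print(w.round(4).tolist(),w.mean(0))
for i in range(4): d=w[(i+1)%4]-w[i]; print(np.linalg.norm(d).round(4),np.degrees(np.arctan2(d[1],d[0])).round(2))
c=ray("top",f([[347,245],[525,250],[523,362],[343,355]]),.056); print("carrier",c.round(4).tolist(),c.mean(0))
u=w[0]+w[3]-w[1]-w[2]; u/=np.linalg.norm(u); C=w.mean(0); x=np.array([u[1],-u[0],0])
print("u",u,"station",C+.125*u,"carrier along",(c-C)@u,(c-C)@x)
k=ray("top",f([[224,116]]),.2); print("knob",k,(k-C)@u,(k-C)@x)
print("head", [(ray("top",f([[p]]),z)-C)@np.c_[u,x] for p,z in(((168,57),.12),((286,62),.12))] if 0 else [((ray("top",f([p]),.12)-C)@np.c_[u,x]).round(4) for p in((168,57),(286,62),(280,130),(165,122))])
print("spare",ray("top",[[347,258]],.046),"lips",camera_params("top")["mtx"][0,0])
E
```

```text
[[0.5915, 0.1688, 0.037], [0.5804, -0.3019, 0.037], [0.4607, -0.2992, 0.037], [0.4735, 0.1711, 0.037]] [ 0.52652041 -0.06528376  0.037     ]
0.4708 -91.34
0.1198 178.72
0.4705 88.44
0.118 -1.13
carrier [[0.5622, -0.027, 0.056], [0.5612, -0.1466, 0.056], [0.486, -0.1456, 0.056], [0.4884, -0.0253, 0.056]] [ 0.52444131 -0.08612122  0.056     ]
u [0.02530305 0.99967983 0.        ] station [0.52968329 0.05967622 0.037     ] carrier along [ 0.03915298 -0.08037602 -0.08130729  0.03899674] [ 0.0346905   0.03675127 -0.03848568 -0.03916084]
knob [[0.6182987  0.05819374 0.2       ]] [0.12576024] [0.08862455]
head [array([[0.1627, 0.1413]]), array([[0.0877, 0.1416]]), array([[0.0897, 0.0978]]), array([[0.1626, 0.0995]])]
spare [[ 0.34998334 -0.02517643  0.046     ]] lips 370.5821518708518
```

```bash
M='python3 -m handwheel'
$M '[{"offset":[2,-3,0],"roll":0.05,"gripper":0},{"offset":[15,-25,0],"roll":0.198,"gripper":0},{"offset":[15,-25,0],"roll":0.198,"gripper":0},{"offset":[15,-25,0],"roll":0.198,"gripper":0},{"offset":[15,-25,0],"roll":0.198,"gripper":0},{"offset":[15,-25,0],"roll":0.198,"gripper":0},{"offset":[15,-25,0],"roll":0.198,"gripper":0},{"offset":[15,-25,0],"roll":0.198,"gripper":0}]'
$M '[{"offset":[16,-27,0],"roll":0,"gripper":0},{"offset":[16,-27,0],"roll":0,"gripper":0},{"offset":[16,-27,0],"roll":0,"gripper":0},{"offset":[16,-27,0],"roll":0,"gripper":0},{"offset":[16,-27,0],"roll":0,"gripper":0},{"offset":[16,-27,0],"roll":0,"gripper":0},{"offset":[16,-27,0],"roll":0,"gripper":0},{"offset":[16,-27,0],"roll":0,"gripper":0}]'
$M '[{"offset":[9.8,-17.2,0],"roll":0,"gripper":0},{"offset":[9.8,-17.2,0],"roll":0,"gripper":0},{"offset":[9.8,-17.2,0],"roll":0,"gripper":0},{"offset":[9.8,-17.2,0],"roll":0,"gripper":0},{"offset":[9.8,-17.2,0],"roll":0,"gripper":0},{"offset":[9.8,-17.2,0],"roll":0,"gripper":0},{"offset":[9.8,-17.2,0],"roll":0,"gripper":0},{"offset":[9.8,-17.2,0],"roll":0,"gripper":0}]'
python3 - <<'E'
from h import *
s=read_state();print(s)
cv2.imwrite("pics/w1.png",get_image("wrist")[:,:,::-1])
E
```

```text
clock: 0.77
tool_pos: [0.2678, 0.2579, 0.2532]
ee_rot: [0.015, 1.0, -0.001, 0.0]
ft_force: [0.4, 0.2, 0.1]
opening: -0.0004
grasp_force: 0.0
clock: 1.43
tool_pos: [0.4278, -0.0115, 0.2532]
ee_rot: [0.014, 1.0, -0.0, 0.0]
ft_force: [0.2, 0.1, -0.6]
opening: 0.0002
grasp_force: 0.0
clock: 2.1
tool_pos: [0.5235, -0.1794, 0.2527]
ee_rot: [0.012, 1.0, 0.0, -0.001]
ft_force: [-0.8, 0.9, 0.4]
opening: -0.0001
grasp_force: 0.0
{'clock': 2.1, 'qpos': array([-4.62457713e-01,  3.46407310e-01, -7.55258019e-02,  1.15052439e+00,
        2.74839610e-04, -4.37477740e-01]), 'qd': array([ 0.01849183, -0.0213405 , -0.01547251,  0.00127246, -0.00203733,
       -0.00099725]), 'joint_torque': array([-1.26670796e+00, -5.64716828e+01,  3.40357912e+01, -1.66335544e-01,
       -5.79923938e-02, -2.02645326e-02]), 'tool_pos': array([ 0.52349879, -0.17942221,  0.25272483]), 'ee_rot': array([ 1.24897717e-02,  9.99921645e-01,  4.84993245e-04, -6.88141445e-04]), 'ft_force': array([-0.82616922,  0.91495224,  0.38960076]), 'torque': array([ 0.00736164, -0.01932347,  0.01041876]), 'grasp_force': 0.0, 'opening': -7.112263322577092e-05}
```

View pics/w1.png

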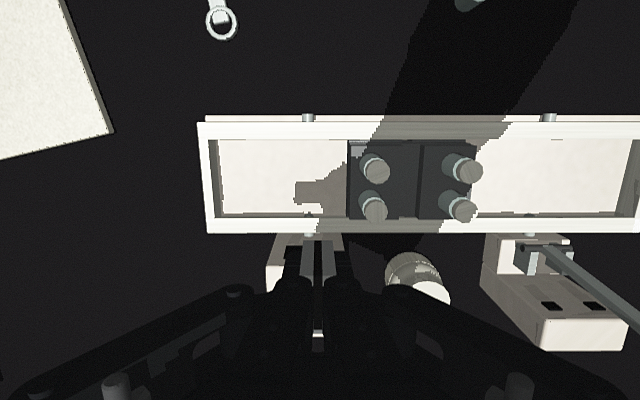

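The wrist view shows the carrier's −y top edge at column 348 (rows 140–218). The closed fingertips are at about (318,245), and the plungers of the clamp station are at (549,118) and (530,234).

```bash
python3 - <<'E'
from h import *
print("end edge",ray("wrist",[[348,142],[348,216]],.056).round(4).tolist())
print("right edge",ray("wrist",[[476,142],[473,212]],.056).round(4).tolist())
print("track left end",ray("wrist",[[197,123],[207,233]],.037).round(4).tolist())
print("pins r",ray("wrist",[[308,118],[549,118],[308,234],[530,234]],.03).round(4).tolist())
print("tips",ray("wrist",[[302,250],[334,250]],.2307).round(4).tolist())
E
M='python3 -m handwheel'
$M '[{"offset":[0,0,-4],"roll":0,"gripper":0},{"offset":[0,0,-8],"roll":0,"gripper":0},{"offset":[0,0,-12],"roll":0,"gripper":0},{"offset":[0,0,-15],"roll":0,"gripper":0},{"offset":[0,0,-17],"roll":0,"gripper":0},{"offset":[0,0,-18.5],"roll":0,"gripper":0},{"offset":[0,0,-19.5],"roll":0,"gripper":0},{"offset":[0,0,-19.5],"roll":0,"gripper":0}]'
```

```text
end edge [[0.4863, -0.1479, 0.056], [0.5604, -0.1479, 0.056]]
right edge [[0.4894, -0.0256, 0.056], [0.5594, -0.0216, 0.056]]
track left end [[0.4654, -0.2967, 0.037], [0.5821, -0.2999, 0.037]]
pins r [[0.4635, -0.1861, 0.03], [0.4697, 0.0583, 0.03], [0.5887, -0.1902, 0.03], [0.595, 0.057, 0.03]]
tips [[0.5206, -0.1853, 0.2307], [0.521, -0.1702, 0.2307]]
clock: 2.82
tool_pos: [0.5227, -0.1784, 0.0569]
ee_rot: [0.012, 1.0, 0.001, -0.001]
ft_force: [-1.2, 0.3, 0.2]
opening: 0.0001
grasp_force: 0.0
```

```bash
M='python3 -m handwheel'
$M '[{"offset":[0,0.6,0],"roll":0,"gripper":0},{"offset":[0,1.2,0],"roll":0,"gripper":0},{"offset":[0,1.6,0],"roll":0,"gripper":0},{"offset":[0,1.9,0],"roll":0,"gripper":0},{"offset":[0,2.1,0],"roll":0,"gripper":0},{"offset":[0,2.3,0],"roll":0,"gripper":0},{"offset":[0.1,2.5,0],"roll":0,"gripper":0},{"offset":[0.1,2.7,0],"roll":0,"gripper":0}]'
$M '[{"offset":[0,0.2,0],"roll":0,"gripper":0},{"offset":[0,0.4,0],"roll":0,"gripper":0},{"offset":[0,0.7,0],"roll":0,"gripper":0},{"offset":[0,1.0,0],"roll":0,"gripper":0},{"offset":[0,1.3,0],"roll":0,"gripper":0},{"offset":[0,1.6,0],"roll":0,"gripper":0},{"offset":[0,1.9,0],"roll":0,"gripper":0},{"offset":[0.05,2.2,0],"roll":0,"gripper":0}]'
```

```text
clock: 3.48
tool_pos: [0.5254, -0.1531, 0.0586]
ee_rot: [0.013, 1.0, -0.0, 0.0]
ft_force: [0.3, -2.9, 1.1]
opening: 0.0001
grasp_force: 0.8
clock: 4.15
tool_pos: [0.5254, -0.1306, 0.0582]
ee_rot: [0.012, 1.0, 0.0, -0.0]
ft_force: [-0.2, -2.1, 0.6]
opening: -0.0001
grasp_force: 0.8
```

```bash
M='python3 -m handwheel'
$M '[{"offset":[0,0.5,0],"roll":0,"gripper":0},{"offset":[0,1.0,0],"roll":0,"gripper":0},{"offset":[0,1.5,0],"roll":0,"gripper":0},{"offset":[0,2.0,0],"roll":0,"gripper":0},{"offset":[0,2.5,0],"roll":0,"gripper":0},{"offset":[0.1,3.0,0],"roll":0,"gripper":0},{"offset":[0.1,3.4,0],"roll":0,"gripper":0},{"offset":[0.1,3.8,0],"roll":0,"gripper":0}]'
$M '[{"offset":[0,0.4,0],"roll":0,"gripper":0},{"offset":[0,0.8,0],"roll":0,"gripper":0},{"offset":[0,1.2,0],"roll":0,"gripper":0},{"offset":[0,1.6,0],"roll":0,"gripper":0},{"offset":[0,1.9,0],"roll":0,"gripper":0},{"offset":[0,2.2,0],"roll":0,"gripper":0},{"offset":[0,2.4,0],"roll":0,"gripper":0},{"offset":[0,2.6,0],"roll":0,"gripper":0}]'
$M '[{"offset":[0,0.3,0],"roll":0,"gripper":0},{"offset":[0,0.6,0],"roll":0,"gripper":0},{"offset":[0,0.9,0],"roll":0,"gripper":0},{"offset":[0,1.2,0],"roll":0,"gripper":0},{"offset":[0,1.5,0],"roll":0,"gripper":0},{"offset":[0.1,1.8,0],"roll":0,"gripper":0},{"offset":[0.1,2.1,0],"roll":0,"gripper":0},{"offset":[0.1,2.4,0],"roll":0,"gripper":0}]'
```

```text
clock: 4.82
tool_pos: [0.5265, -0.0925, 0.0583]
ee_rot: [0.012, 1.0, -0.0, -0.0]
ft_force: [-0.4, -1.4, 0.2]
opening: -0.0
grasp_force: 0.7
clock: 5.48
tool_pos: [0.5265, -0.0668, 0.0583]
ee_rot: [0.012, 1.0, 0.0, -0.0]
ft_force: [0.1, -2.7, -0.6]
opening: 0.0
grasp_force: 1.3
clock: 6.15
tool_pos: [0.5275, -0.0426, 0.0583]
ee_rot: [0.012, 1.0, 0.0, -0.0]
ft_force: [-0.2, -3.1, -0.4]
opening: 0.0
grasp_force: 1.3
```

```bash
M='python3 -m handwheel'
$M '[{"offset":[0,0.3,0],"roll":0,"gripper":0},{"offset":[0,0.6,0],"roll":0,"gripper":0},{"offset":[0,0.9,0],"roll":0,"gripper":0},{"offset":[0,1.2,0],"roll":0,"gripper":0},{"offset":[0,1.5,0],"roll":0,"gripper":0},{"offset":[0.05,1.8,0],"roll":0,"gripper":0},{"offset":[0.05,2.1,0],"roll":0,"gripper":0},{"offset":[0.05,2.4,0],"roll":0,"gripper":0}]'
$M '[{"offset":[0,0.2,0],"roll":0,"gripper":0},{"offset":[0,0.4,0],"roll":0,"gripper":0},{"offset":[0,0.4,0],"roll":0,"gripper":0}]'
$M '[{"offset":[0,0.1,0],"roll":0,"gripper":0},{"offset":[0,0.1,0],"roll":0,"gripper":0}]'
$M '[{"offset":[0,0.1,0],"roll":0,"gripper":0},{"offset":[0,0.1,0],"roll":0,"gripper":0}]'
python3 - <<'E'
from h import *
print(read_state()["tool_pos"]);cv2.imwrite("pics/w2.png",get_image("wrist")[:,:,::-1]);cv2.imwrite("pics/t2.png",cv2.resize(get_image("top")[130:235,270:450,::-1],None,fx=4.4,fy=4.4,interpolation=cv2.INTER_CUBIC))
E
```

```text
clock: 6.82
tool_pos: [0.528, -0.0187, 0.0583]
ee_rot: [0.012, 1.0, 0.0, -0.0]
ft_force: [0.3, -2.4, -1.5]
opening: -0.0001
grasp_force: 1.0
clock: 7.07
tool_pos: [0.528, -0.0143, 0.0583]
ee_rot: [0.012, 1.0, 0.0, 0.0]
ft_force: [0.1, -0.5, 0.0]
opening: -0.0
grasp_force: 0.0
clock: 7.23
tool_pos: [0.528, -0.0138, 0.0583]
ee_rot: [0.012, 1.0, 0.0, 0.0]
ft_force: [-0.3, -0.5, 0.1]
opening: 0.0002
grasp_force: 0.0
clock: 7.4
tool_pos: [0.5281, -0.0131, 0.0583]
ee_rot: [0.012, 1.0, -0.0, 0.0]
ft_force: [-0.1, -0.5, -0.1]
opening: -0.0002
grasp_force: 0.3
[ 0.52805915 -0.01305048  0.0583484 ]
```

View pics/w2.png

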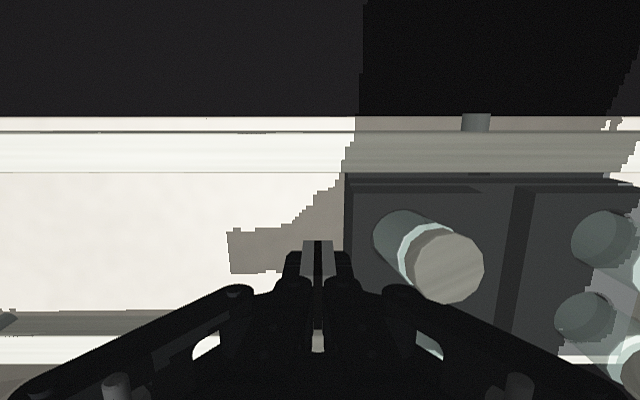

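The force fell to about 0 near TCP y = −0.0143, which suggests it clicked in. In the wrist view the carrier stands just ahead of the fingers (end at column 346, slot at about 515, station pin at 476). I'll back off, rise and check from above.

```bash
M='python3 -m handwheel'
$M '[{"offset":[0,-0.5,0],"roll":0,"gripper":0},{"offset":[0,-1,0],"roll":0,"gripper":0},{"offset":[0,-1,3],"roll":0,"gripper":0},{"offset":[0,-1,7],"roll":0,"gripper":0},{"offset":[0,0,11],"roll":0,"gripper":0},{"offset":[0,2,15],"roll":0,"gripper":0},{"offset":[0,4,19],"roll":0,"gripper":0},{"offset":[0,4,19],"roll":0,"gripper":0}]'
python3 - <<'E'
from h import *
print(read_state()["tool_pos"]);cv2.imwrite("pics/w3.png",get_image("wrist")[:,:,::-1])
E
```

```text
clock: 8.17
tool_pos: [0.5304, 0.0284, 0.2547]
ee_rot: [0.012, 1.0, 0.0, 0.004]
ft_force: [-0.8, -0.2, -0.5]
opening: 0.0006
grasp_force: 0.0
[0.5304418  0.02843696 0.2546951 ]
```

View pics/w3.png

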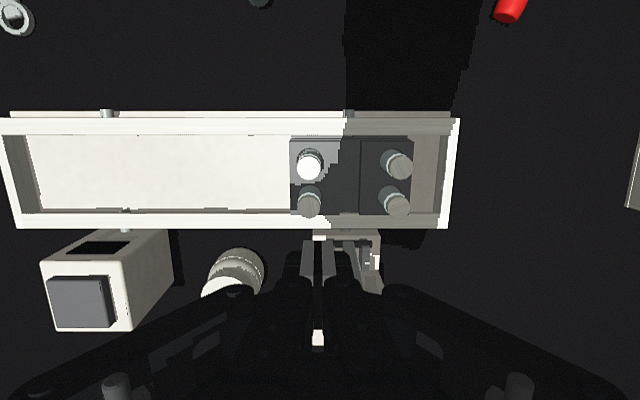

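The carrier top face spans columns 289–413 (rows 139–216). All four vials are standing, and the station pin is at (347,113).

```bash
python3 - <<'E'
from h import *
e=ray("wrist",[[289,140],[289,215],[413,140],[411,214]],.056); print(e.round(4).tolist(),e.mean(0))
t=ray("wrist",[[459,118],[448,228],[0,119]],.037);print("track end",t.round(4).tolist())
for z in(.02,.03): print("pins",ray("wrist",[[347,113],[107,113],[319,236],[125,229]],z).round(4).tolist())
t=cv2.imread("pics/t2.png")
E
```

```text
[[0.4914, 0.0027, 0.056], [0.5664, -0.0009, 0.056], [0.4943, 0.1207, 0.056], [0.5683, 0.1227, 0.056]] [0.530122   0.06126553 0.056     ]
track end [[0.4757, 0.1705, 0.037], [0.5916, 0.1692, 0.037], [0.4656, -0.2848, 0.037]]
pins [[0.4684, 0.061, 0.02], [0.4624, -0.188, 0.02], [0.6042, 0.0288, 0.02], [0.5903, -0.1926, 0.02]]
pins [[0.4683, 0.0601, 0.03], [0.4624, -0.1818, 0.03], [0.6002, 0.0288, 0.03], [0.5867, -0.1863, 0.03]]
```

View pics/t2.png

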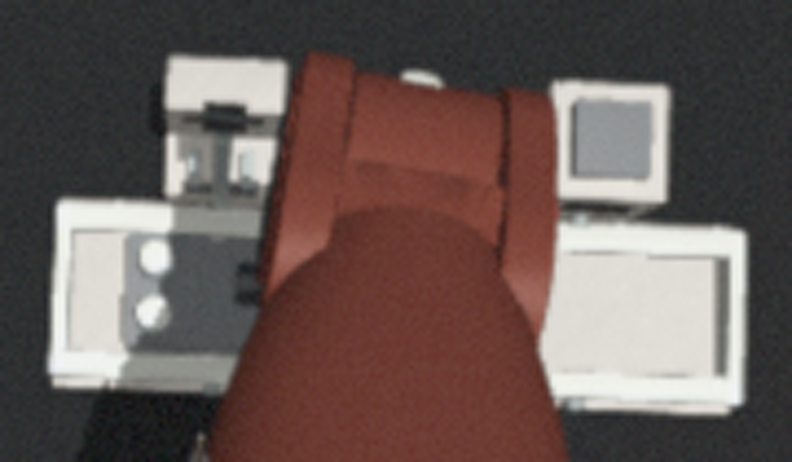

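The carrier centre measures y ≈ 0.061 against the station at 0.0597 (pin at 0.0605), so it is seated, and the visible vials are upright. Next I hook the shut fingers behind the arm and fold it.

```bash
M='python3 -m handwheel'
$M '[{"offset":[0,0,2.5],"roll":0,"gripper":0},{"offset":[3,1,2.5],"roll":0,"gripper":0},{"offset":[7,2,2.5],"roll":0,"gripper":0},{"offset":[11,2.9,2.5],"roll":0,"gripper":0},{"offset":[13,2.9,2.5],"roll":0,"gripper":0},{"offset":[13,2.9,2.5],"roll":0,"gripper":0},{"offset":[13,2.9,0],"roll":0,"gripper":0},{"offset":[13,2.9,0],"roll":0,"gripper":0}]'
python3 - <<'E'
from h import *
print(read_state()["tool_pos"],read_state()["ft_force"]);cv2.imwrite("pics/s4.png",cv2.resize(get_image("scene")[170:320,200:400,::-1],None,fx=4,fy=4,interpolation=cv2.INTER_CUBIC))
E
```

```text
clock: 8.88
tool_pos: [0.6559, 0.0552, 0.243]
ee_rot: [0.013, 1.0, -0.0, -0.004]
ft_force: [-1.0, 0.3, -0.9]
opening: 0.0001
grasp_force: 0.0
[0.65589968 0.05524369 0.24303925] [-1.0304167   0.26785387 -0.89138859]
```

View pics/s4.png

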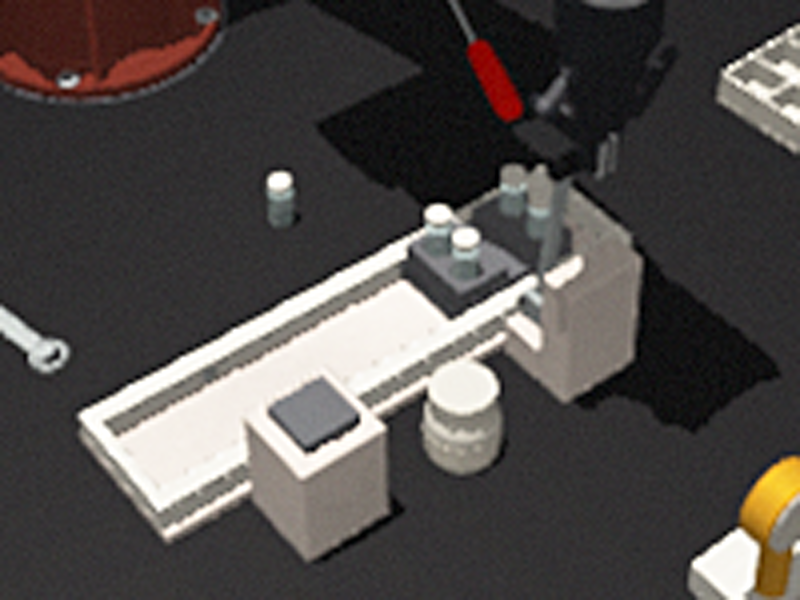

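The scene crop shows the shut fingertips at (605,165), just beyond the knob at (570,158). All vials are standing.

```bash
M='python3 -m handwheel'
$M '[{"offset":[0.2,0.2,-2],"roll":0,"gripper":0},{"offset":[0.2,0.2,-4],"roll":0,"gripper":0},{"offset":[0.2,0.2,-4.8],"roll":0,"gripper":0},{"offset":[0.2,0.2,-4.8],"roll":0,"gripper":0},{"offset":[-0.8,0.2,-4.8],"roll":0,"gripper":0},{"offset":[-1.6,0.2,-4.8],"roll":0,"gripper":0},{"offset":[-2.4,0.2,-4.8],"roll":0,"gripper":0},{"offset":[-2.4,0.2,-4.8],"roll":0,"gripper":0}]'
```

```text
clock: 9.6
tool_pos: [0.6334, 0.0579, 0.2022]
ee_rot: [0.012, 1.0, -0.0, 0.001]
ft_force: [1.2, -0.5, -0.1]
opening: -0.0
grasp_force: 0.0
```

```bash
M='python3 -m handwheel'
$M '[{"offset":[-1,0,-0.2],"roll":0,"gripper":0},{"offset":[-2,0,-0.4],"roll":0,"gripper":0},{"offset":[-3,0,-0.6],"roll":0,"gripper":0},{"offset":[-4,0,-0.8],"roll":0,"gripper":0},{"offset":[-5,0.1,-1.1],"roll":0,"gripper":0},{"offset":[-6,0.1,-1.4],"roll":0,"gripper":0},{"offset":[-7,0.1,-1.9],"roll":0,"gripper":0},{"offset":[-7.9,0.1,-2.4],"roll":0,"gripper":0}]'
$M '[{"offset":[-0.9,0,-0.5],"roll":0,"gripper":0},{"offset":[-1.8,0,-1.0],"roll":0,"gripper":0},{"offset":[-2.6,0,-1.7],"roll":0,"gripper":0},{"offset":[-3.3,0,-2.4],"roll":0,"gripper":0},{"offset":[-4,0.1,-3.2],"roll":0,"gripper":0},{"offset":[-4.6,0.1,-4.1],"roll":0,"gripper":0},{"offset":[-4.6,0.1,-4.1],"roll":0,"gripper":0}]'
python3 - <<'E'
from h import *
print(read_state()["tool_pos"],read_state()["ft_force"]);cv2.imwrite("pics/s5.png",cv2.resize(get_image("scene")[170:320,200:400,::-1],None,fx=4,fy=4,interpolation=cv2.INTER_CUBIC))
E
```

```text
clock: 10.27
tool_pos: [0.5555, 0.0589, 0.1776]
ee_rot: [0.012, 1.0, -0.0, 0.001]
ft_force: [-0.4, 1.2, 0.7]
opening: -0.0002
grasp_force: 0.4
clock: 10.85
tool_pos: [0.508, 0.06, 0.1351]
ee_rot: [0.012, 1.0, 0.0, -0.001]
ft_force: [0.3, -0.3, -1.1]
opening: 0.0001
grasp_force: 0.0
[0.50797456 0.05996267 0.13505667] [ 0.2725406  -0.3180811  -1.14088944]
```

View pics/s5.png

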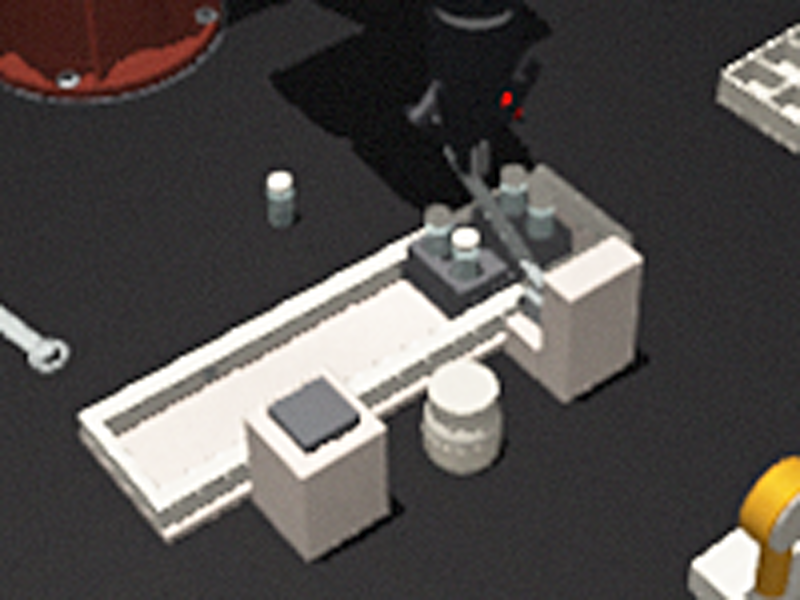

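The arm is about 60° down with the fingertip on its back, and the vials are standing. Next I lift and press down on the knob from above.

```bash
M='python3 -m handwheel'
$M '[{"offset":[0,0,3],"roll":0,"gripper":0},{"offset":[-1,0.1,4],"roll":0,"gripper":0},{"offset":[-4.2,0.1,4],"roll":0,"gripper":0},{"offset":[-4.4,0.1,4],"roll":0,"gripper":0},{"offset":[-4.4,0.1,3],"roll":0,"gripper":0},{"offset":[-4.4,0.1,2],"roll":0,"gripper":0},{"offset":[-4.5,0.1,1],"roll":0,"gripper":0},{"offset":[-4.8,0.1,0],"roll":0,"gripper":0}]'
$M '[{"offset":[-0.3,0,-0.8],"roll":0,"gripper":0},{"offset":[-0.5,0,-1.6],"roll":0,"gripper":0},{"offset":[-0.6,0.1,-2.3],"roll":0,"gripper":0},{"offset":[-0.7,0.1,-3.0],"roll":0,"gripper":0},{"offset":[-0.8,0.1,-3.6],"roll":0,"gripper":0},{"offset":[-0.8,0.1,-4.2],"roll":0,"gripper":0},{"offset":[-0.8,0.1,-4.5],"roll":0,"gripper":0},{"offset":[-0.8,0.1,-4.7],"roll":0,"gripper":0}]'
```

```text
clock: 11.57
tool_pos: [0.4624, 0.0609, 0.136]
ee_rot: [0.012, 1.0, -0.0, 0.001]
ft_force: [-2.3, -0.3, 0.7]
opening: 0.0003
grasp_force: 0.3
clock: 12.23
tool_pos: [0.4529, 0.062, 0.0878]
ee_rot: [0.012, 1.0, -0.0, -0.0]
ft_force: [-0.2, -1.0, -0.4]
opening: 0.0003
grasp_force: 0.1
```

```bash
M='python3 -m handwheel'
$M '[{"offset":[0,0,-0.2],"roll":0,"gripper":0},{"offset":[0,0,-0.4],"roll":0,"gripper":0},{"offset":[0,0,-0.4],"roll":0,"gripper":0}]'
$M '[{"offset":[0,0,-0.1],"roll":0,"gripper":0},{"offset":[0,0,-0.1],"roll":0,"gripper":0}]'
$M '[{"offset":[0,0,-0.1],"roll":0,"gripper":0},{"offset":[0,0,-0.1],"roll":0,"gripper":0}]'
```

```text
clock: 12.48
tool_pos: [0.453, 0.062, 0.0841]
ee_rot: [0.012, 1.0, -0.0, -0.0]
ft_force: [0.5, 1.1, 0.3]
opening: -0.0001
grasp_force: 0.0
clock: 12.65
tool_pos: [0.4531, 0.062, 0.0833]
ee_rot: [0.012, 1.0, -0.0, 0.0]
ft_force: [-0.4, 0.5, 0.2]
opening: -0.0
grasp_force: 0.0
clock: 12.82
tool_pos: [0.4532, 0.062, 0.0827]
ee_rot: [0.012, 1.0, -0.0, 0.0]
ft_force: [-2.9, 0.0, 6.9]
opening: 0.0
grasp_force: 3.9
```

```bash
M='python3 -m handwheel'
$M '[{"offset":[0,0,-0.05],"roll":0,"gripper":0},{"offset":[0,0,-0.1],"roll":0,"gripper":0}]'
$M '[{"offset":[0,0,3],"roll":0,"gripper":0},{"offset":[0,0,7],"roll":0,"gripper":0},{"offset":[0,0,11],"roll":0,"gripper":0},{"offset":[0,0,15],"roll":0,"gripper":0},{"offset":[-4,0,18],"roll":0,"gripper":0},{"offset":[-8,0,18],"roll":0,"gripper":0},{"offset":[-12,0,18],"roll":0,"gripper":0},{"offset":[-12,0,18],"roll":0,"gripper":0}]'
python3 - <<'E'
from h import *
cv2.imwrite("pics/s6.png",np.hstack([cv2.resize(get_image(n)[a:a+130,b:b+130,::-1],None,fx=3,fy=3,interpolation=cv2.INTER_CUBIC) for n,a,b in(("scene",190,250),("top",130,270))]))
E
```

```text
clock: 12.98
tool_pos: [0.4533, 0.062, 0.0822]
ee_rot: [0.012, 1.0, -0.0, 0.0]
ft_force: [-6.2, -0.2, 22.4]
opening: 0.0
grasp_force: 11.1
clock: 13.65
tool_pos: [0.3267, 0.0624, 0.2613]
ee_rot: [0.012, 1.0, 0.0, -0.001]
ft_force: [1.1, 0.9, 0.8]
opening: -0.0
grasp_force: 0.0
```

View pics/s6.png

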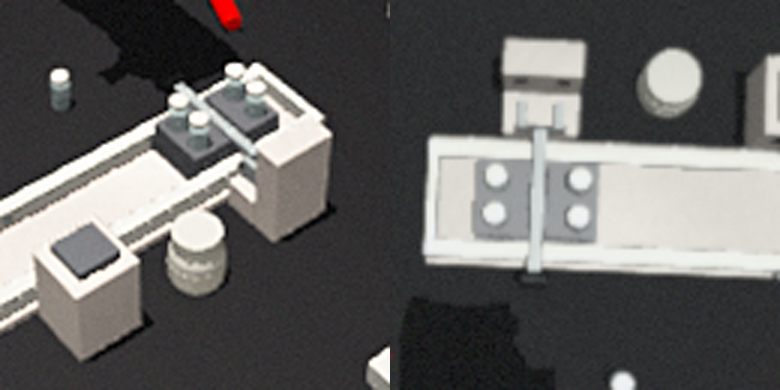

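The arm lies level through the carrier's slot, with the knob at about (533,277). All four vials stand, nothing else has moved, and the robot is clear.

```bash
python3 -c "
from plant import *
print(sign_off())"
```

```text
the job is handed in; nothing more can be done
None
```

The carrier is clicked into the clamp head's station and the hold-down arm is folded down to its stop in the slot; all four vials are standing, nothing else looks moved, and the job was handed in at about 14 s (highest reading 3 N pushing the carrier, about 23 N pressing the arm onto its stop).

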